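# Vent the cleaner jug and take off its push-and-turn cap

### The arm

A 6-joint arm with a two-finger parallel gripper is mounted at the origin on a cart in front of the work surface, level with it; the furniture and walls round the work are solid. World frame = base frame: x ahead of the robot, y to its left, z up, the work surface at z = 0. Lengths are in m, angles in rad, forces in N, time in s.
With the tool pointing down it reaches from about 0.425 to 1.125 m from the base axis. Payload 14.9 kg.
Tool frame: the origin (TCP) lies between the finger pads; the fingertips stand 11 mm ahead of it and the grasp point (between the pads) lies 8 mm behind it; z points along the fingers, y is the line along which they close (so a half turn about z gives the same grasp; the last joint's range is limited). The gripper opens to 91 mm and grips with 3 to 60 N. Pads are 32 mm wide; open, the fingers measure 118 mm over their backs; the gripper's body (76 mm by 178 mm) begins 60 mm behind the grasp point.
Start: joints at [-1.201, 0.379, 1.734, -0, 1.028, -0.033], TCP at [0.274, -0.644, 0.225] pointing down, gripper open.
Joint ranges: [-2.77, 2.77], [-0.74, 2.19], [0, 2.66], [-1.06, 4.2], [0.31, 2.87], [-3.08, 3.08]. Speed limits (rad/s): [1.89, 1.89, 2.39, 3.14, 3.14, 3.14].

### API

Orientations are given as a 3x3 rotation matrix whose columns are the frame's x, y, z axes.
In Python, from station import manip gives the robot as it stands.
- The arm moves only by the tool arm_command, never from a script. Its argument "steps" is a list of rows, each a list of 2 entries, a list of its own where there are three numbers: the shift along the world's x, y, z each as a share of 25 cm, from -1 to 1, then the turn, a rotation vector about the world's x, y, z each as a share of 2 rad, from -1 to 1. A call has 1 to 10 rows; each row is the pose to reach, as a shift and turn from the pose commanded when the call began; what a row does not reach only later rows make up. A row lasts 1/8 s, in which the tool goes at most 62.5 mm and 10.7 degrees, less where a joint would pass 70% of its speed; a pose out of reach is approached as far as the arm can. A call with a number of a shift or a turn outside -1 to 1 is refused whole. A call with a gripper value outside its range is refused whole. "jaw" is the opening, from -1 (shut) to 1 (fully open), set as the call begins (left out, the last holds). The fingers move at their own pace and stop on an object; the grip force is fixed at half the most. Time passes only in rows, so rows that repeat a pose let the fingers close. It gives the time, the measured TCP pose, the force, the opening and the grip force at its end, in the units of the state.
- manip.observe(): the state, without advancing time (a new reading comes with each control period).
- manip.camera(name): name is "scene" or "top" or "wrist"; returns (picture, depth): 384x512x3 uint8, blue, green, red; 384x512 float32, m along the optical axis (not along the pixel's ray), 0 where there is no reading.
- manip.camera_info(name): a dict with "fx", "fy", "cx", "cy" (pixels), "xyz" and "rotation" of the camera in the world. Camera axes: x right, y up, looking along -z (the intrinsics and any distortion apply to the point x, -y, -z); pixel columns grow to the right and rows downward; lengths in m; the calibration is good to about 2 mm. A picture is of the moment at which its call begins: read the wrist's pose just before it. camera_info takes no time and is no camera call; for the wrist camera it gives the pose at the moment of the call.
- manip.hand_in(): hands the job in; it is judged then, once.
The state is a dict: "time_s": time; "joints": joint angles; "qd": joint speeds; "effort": joint torques, N m; "eef_pos": TCP position; "orientation": TCP orientation; "wrist_force": force on the tool from outside, world axes, zero at the start; "moment": the same for the moment, N m; "width": finger opening in m; "finger_force": force on a finger pad.
Only numpy, scipy, OpenCV 4.12 (cv2) and the standard library are available. Lean on these libraries where they do the work, as an engineer would, in place of code of your own. Each camera call takes 0.05 s, during which the arm holds its last target. There are 200 camera calls.

### The job

Let the pressure out of the white cleaner jug: pull the black vent knob beside it all the way out towards you, then push it fully home again. Then open the jug's child-safe cap: press it down, twist it anticlockwise while it is down, and lift it off. Finish while still holding the cap in the gripper, level, right above the neck and about 10 cm up (do not put it down or let go), and leave the other things on the worktop where they stand.

Things in the scene. Friction and masses are not known exactly. Their poses are not given: they have to be found in the camera images.
- dock: aluminium plate 160 (x) x 240 (y) x 10 mm screwed to the worktop; carries a round white jug (100 mm across, axis at x +30, y +55 mm, shoulder 110 mm high, handle on its +y side below 85 mm) and at y -70 mm a steel vent valve block (44 mm wide, 80 mm tall, front face at x -10 mm). Origin: centre of the plate's underside; x points away from the robot (yaw within 0.3 rad), y left, z up.
- vent_knob_grip (a point): middle of the black vent knob's grip, moving with it: flat-sided block with rounded edges, 30 (x) x 20 (y) x 24 (z) mm, on a 10 mm stem. Home, it lies at x -45, y -70, z +60 mm in the dock's frame, 27 mm in front of a 24 mm bush on the valve block. It can be taken from above, fingers closing along the dock's y. Axes as the dock's.
- vent_knob (a joint): travel of the vent knob in m: 0 fully home, 0.014 fully out; grows as the knob is pulled along the dock's -x (towards the robot, level). It snaps into a rest at each end; 4 to 5 N moves it out of a rest, less from there on. It starts home.
- neck (a point): centre of the top of the jug's neck, on the jug's axis, 128 mm above the worktop; fixed; axes as the dock's. 18 mm below it is a shoulder ring, 54 mm across: fingers beside the cap must stay above the jug's shoulder (110 mm). A sprung pad in the neck pushes the cap up with 6 N, and 0.5 N more per mm that the cap is pressed.
- safety_cap: the jug's loose round grey push-and-turn cap, 54 mm across, 30 mm tall, about 50 g, skirt with 24 flat ribs, one every 15 degrees, one of them facing the cap's +x. Origin: centre of its underside; z up, x along its two inner lugs. Locked, as at the start, its underside is 8 mm below point neck (120 mm above the worktop) and its axes are those of the dock.
- cap_top (a point): centre of the cap's top, 30 mm above its underside. To free the cap press it down at least 5 mm (stop at 10 mm) and, kept down, turn it anticlockwise seen from above: the lugs can lift out from 46 to 74 degrees of turn (aim at 60; a stop ends the turn at 74). Then it lifts straight up. It does not turn clockwise, nor anticlockwise unless pressed.
- spice_jar: bystander: spice jar with green lid, 44 mm across, 99 mm tall, to the right of the dock; origin at centre of underside
- mug: bystander: small white cup, 60 x 87 x 50 mm with its handle, to the left of the dock; origin at centre of underside
- tin: bystander: food tin, 57 mm across, 72 mm tall, in front of the jug; origin at centre of underside
- glass: bystander: drinking glass, 81 mm across, 101 mm tall, behind right; origin at centre of underside
Things that resemble listed ones, but are neither listed nor needed, are in the scene too. What is meant by the safety_cap is not brown, turquoise or yellow, and is the smaller of those in its own colour.

How it is judged:
By the outcome, as a careful person would: the job done as asked, in the order asked, and still so for the second after the job is handed in, while the arm keeps its last pose, push and grip.
It also fails if it takes over 61 s, if anything falls off the work surface, if the arm or the gripper's body presses on something with over 40 N, if the wrist force passes 120 N, or if a joint passes its speed limit or range.

## Working session

There is one attempt and no reset: what is moved stays moved. The work goes in short steps, Python scripts to look and compute and a tool call to move; the robot and the scene stay as the last step left them, time stands still between calls to the robot, and variables do not carry over. Pictures are saved under pics/ and viewed, at most 10 in all, crops included, and the job is handed in when it is done.

Besides the shell and the picture viewer there is one more tool, called as name([rows], argument=value, ...), one row to a line, values as JSON. arm_command: Moves the arm, as the interface text tells. Shift numbers are shares of 25 cm and turn numbers shares of 2 rad, none past 1 either way. Its arguments: {"type":"object","properties":{"steps":{"type":"array","items":{"type":"array"}},"jaw":{"type":"number"}},"required":["steps"]}

```bash
mkdir -p pics; cat > h.py <<'E'
import numpy as np, cv2
from station import manip
def cloud(name):
    i=manip.camera_info(name); im,d=manip.camera(name)
    v,u=np.mgrid[:384,:512]
    P=np.stack([(u-i['cx'])/i['fx']*d,-(v-i['cy'])/i['fy']*d,-d],-1)
    R=np.array(i['rotation']); W=P@R.T+np.array(i['xyz']); W[d==0]=np.nan
    return im,d,W,i
E
python3 - <<'E'
from h import *
for n in('scene','top'):
    im,d,W,i=cloud(n); cv2.imwrite(f'pics/{n}1.png',im); np.save(f'{n}1.npy',W); print(n,i)
E
```

```text
scene {'fx': 349.25974048881983, 'fy': 349.25974048881983, 'cx': 253.37337675705047, 'cy': 191.90512797095863, 'xyz': array([ 0.04379353, -0.54743422,  0.52972767]), 'rotation': array([[ 0.77612633,  0.28942837, -0.56023133],
       [-0.63011546,  0.32197003, -0.70660442],
       [-0.02413367,  0.90142472,  0.4322627 ]])}
top {'fx': 348.3365344595354, 'fy': 348.3365344595354, 'cx': 254.1339407828413, 'cy': 188.75241822919142, 'xyz': array([0.41970814, 0.14786021, 0.96536515]), 'rotation': array([[-0.01146842,  0.98783347, -0.15509193],
       [-0.99992966, -0.01086054,  0.00476626],
       [ 0.00302389,  0.15513569,  0.98788854]])}
```

View pics/scene1.png

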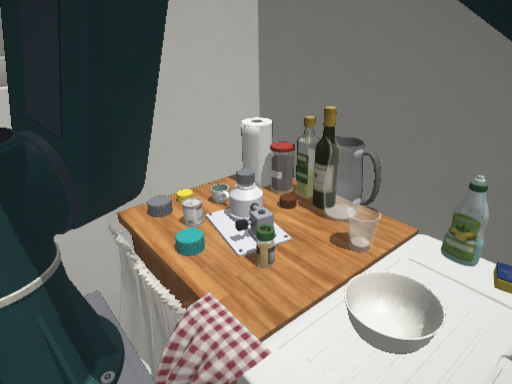

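View pics/top1.png

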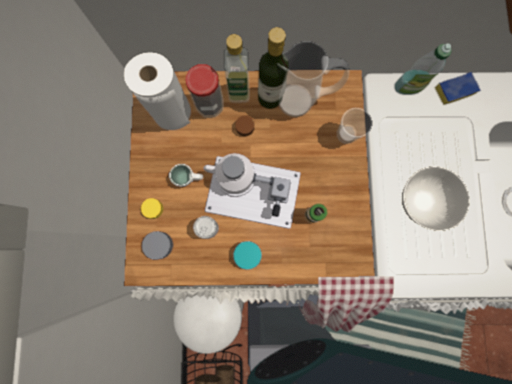

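The top view shows the dock around (253,192), the grey cap on the jug at (234,165), the knob at (276,211), the spice jar at (316,212), the tin at (205,228) and the mug at (180,175). The larger grey cap at (157,245) is a decoy.

```bash
python3 - <<'E'
from h import *
W=np.load('top1.npy'); im=cv2.imread('pics/top1.png').astype(int)
z=W[...,2]; v,u=np.mgrid[:384,:512]
print('table z',np.nanmedian(z[250:270,190:220]))
roi=(u>195)&(u<310)&(v>145)&(v<235)
sat=im.max(-1)-im.min(-1)
m=roi&(z>0.003)&(z<0.02)&(sat<30)&(im.mean(-1)>110)
n,l,s,c=cv2.connectedComponentsWithStats(m.astype(np.uint8)); 
k=1+np.argmax(s[1:,4]); print(s[1:],c[k])
M=roi&(z>.003)&(sat<30)&(l==k)
r=cv2.minAreaRect((W[M][:,:2]*1000).astype(np.float32)); print('plate rect mm',r, cv2.boxPoints(r))
# cap top
m=roi&(z>.135)&(z<.16)&(u<260); 
print('cap z',np.median(z[m]),m.sum(),'circle',cv2.minEnclosingCircle((W[m][:,:2]*1000).astype(np.float32)), W[m].mean(0))
m=roi&(z>.04)&(z<.09)&(im.max(-1)<70)&(u>262)&(u<290)&(v>198)
print('knob',m.sum(),W[m].mean(0),np.median(z[m]))
m=(u>265)&(u<295)&(v>170)&(v<205)&(z>.07)&(z<.09); print('block',W[m].mean(0),cv2.minAreaRect((W[m][:,:2]*1000).astype(np.float32)))
for nme,(a,b) in dict(spice=(316,212),tin=(205,228),mug=(180,175),glass=(352,125),dec=(157,245),teal=(247,255)).items():
    mm=(abs(u-a)<25)&(abs(v-b)<25)&(z>.02)&~((u>190)&(u<300)&(v<222)&(b<222)); print(nme,cv2.minEnclosingCircle((W[mm][:,:2]*1000).astype(np.float32)),np.nanpercentile(z[mm],95))
E
```

```text
table z 0.00022901649548301428
[[ 215  157    8    9   30]
 [ 205  163   95   65 2873]] [255.37591368 199.06265228]
plate rect mm ((562.882080078125, 147.2770233154297), (239.225830078125, 158.998779296875), 78.06774139404297) [[460.36987   46.685524]
 [615.9331    13.811714]
 [665.3943   247.86853 ]
 [509.83105  280.74234 ]]
cap z 0.15016472714253615 401 circle ((603.6936645507812, 194.24339294433594), 26.939525604248047) [0.60234237 0.19386534 0.14975435]
knob 65 [0.50623181 0.08886287 0.07112731] 0.07179965650560505
block [0.56169243 0.07625477 0.07976589] ((554.2217407226562, 75.49048614501953), (49.269081115722656, 69.57715606689453), 88.64266204833984)
spice ((496.75140380859375, -16.47877311706543), 22.22425079345703) 0.10139556464752195
tin ((464.0857238769531, 270.61993408203125), 28.61890983581543) 0.07273579687210271
mug ((583.1180419921875, 363.2618713378906), 61.862545013427734) 0.0506923987709762
glass ((727.6812133789062, -124.00569152832031), 40.91463851928711) 0.1018503259052018
dec ((419.4710388183594, 402.1043701171875), 36.94428634643555) 0.043653700391704166
teal ((390.7439270019531, 162.8667755126953), 36.22747802734375) 0.04371724887696182
```

```bash
python3 - <<'E'
from h import *
s=manip.observe(); print(s)
im=cv2.imread('pics/top1.png'); cv2.imwrite('pics/c1.png',cv2.resize(im[135:260,135:335],None,fx=4,fy=4,interpolation=cv2.INTER_CUBIC)[:600,:800])
E
```

```text
{'time_s': 0.1, 'joints': array([-1.20128549e+00,  3.79363449e-01,  1.73468853e+00,  6.04431946e-06,
        1.02850554e+00, -3.33289630e-02]), 'qd': array([-0.00094437, -0.0016737 , -0.00232391, -0.00039614,  0.001246  ,
        0.00047624]), 'effort': array([-3.88228664e-04, -7.65046763e+01, -4.35303247e+01,  6.52734144e-02,
        3.97579267e-02, -1.95795184e-05]), 'eef_pos': array([ 0.27428175, -0.64367029,  0.22436549]), 'orientation': array([[ 9.19952642e-01,  3.92029360e-01, -3.43642193e-04],
       [ 3.92029509e-01, -9.19952201e-01,  9.01610089e-04],
       [ 3.73232345e-05, -9.64156463e-04, -9.99999535e-01]]), 'wrist_force': array([ 0.47048734, -0.0159061 ,  0.37425238]), 'moment': array([0.00522617, 0.00337682, 0.00498519]), 'finger_force': 0.0, 'width': 0.0910779371895461}
```

View pics/c1.png

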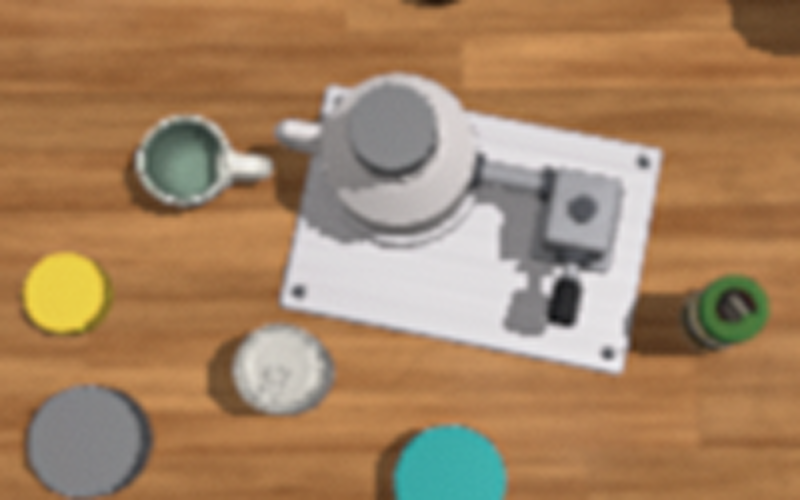

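Dock at (562.9, 147.3) mm with yaw -0.208. The cap and knob measurements agree with this to about 1 mm. I'm moving above the knob.

arm_command([
  [[0.3,0.97,0.03],[0,0,-0.1]],
  [[0.3,0.97,0.03],[0,0,-0.1]],
  [[0.3,0.97,0.03],[0,0,-0.1]],
  [[0.3,0.97,0.03],[0,0,-0.1]],
  [[0.3,0.97,0.03],[0,0,-0.1]],
  [[0.3,0.97,0.03],[0,0,-0.1]],
], jaw=1)

```text
time_s: 0.85
eef_pos: [0.3496, -0.4017, 0.2326]
orientation: [[0.979, 0.202, 0.0], [0.202, -0.979, -0.0], [0.0, 0.0, -1.0]]
wrist_force: [-1.4, -0.4, 0.2]
width: 0.0911
finger_force: 0.0
```

arm_command([
  [[0.3,0.97,0.03],[0,0,-0.1]],
  [[0.3,0.97,0.03],[0,0,-0.1]],
  [[0.3,0.97,0.03],[0,0,-0.1]],
  [[0.3,0.97,0.03],[0,0,-0.1]],
  [[0.3,0.97,0.03],[0,0,-0.1]],
  [[0.3,0.97,0.03],[0,0,-0.1]],
])

```text
time_s: 1.6
eef_pos: [0.4248, -0.1597, 0.24]
orientation: [[1.0, 0.003, 0.0], [0.003, -1.0, -0.0], [0.0, 0.0, -1.0]]
wrist_force: [-0.7, -1.3, -0.5]
width: 0.0908
finger_force: 0.0
```

arm_command([
  [[0.3,0.97,0.03],[0,0,-0.1]],
  [[0.3,0.97,0.03],[0,0,-0.1]],
  [[0.3,0.97,0.03],[0,0,-0.1]],
  [[0.3,0.97,0.03],[0,0,-0.1]],
  [[0.3,0.97,0.03],[0,0,-0.1]],
  [[0.3,0.97,0.03],[0,0,-0.1]],
])

```text
time_s: 2.35
eef_pos: [0.4998, 0.0824, 0.2471]
orientation: [[0.981, -0.196, -0.001], [-0.196, -0.981, -0.0], [-0.001, 0.0, -1.0]]
wrist_force: [0.1, -0.5, -1.0]
width: 0.0913
finger_force: 0.0
```

```bash
python3 - <<'E'
from h import *
im,d,W,i=cloud('wrist'); print(i['xyz'],i['rotation']); cv2.imwrite('pics/w1.png',im); np.save('w1.npy',W)
z=W[...,2]
c=np.array([.5629,.1473]);a=-.208;X=np.array([np.cos(a),np.sin(a)]);Y=np.array([-X[1],X[0]])
L=np.stack([(W[...,:2]-c)@X,(W[...,:2]-c)@Y],-1)
m=(z>.065)&(z<.078)&(abs(L[...,0]+.045)<.025)&(abs(L[...,1]+.07)<.02)&(im.max(-1)<70)
print('knob',m.sum(),W[m].mean(0),'dock frame',np.percentile(L[m],[2,50,98],axis=0),np.median(z[m]))
E
```

```text
[0.56669976 0.06928562 0.40708635] [[-1.96074370e-01  9.50845435e-01  2.39682707e-01]
 [-9.80588885e-01 -1.90258610e-01 -4.74035761e-02]
 [ 5.28224678e-04 -2.44324824e-01  9.69693303e-01]]
knob 338 [0.50490823 0.08795944 0.07174202] dock frame [[-0.05885735 -0.07872341]
 [-0.04458254 -0.06999006]
 [-0.03121039 -0.06117771]] 0.07196580497050331
```

View pics/w1.png

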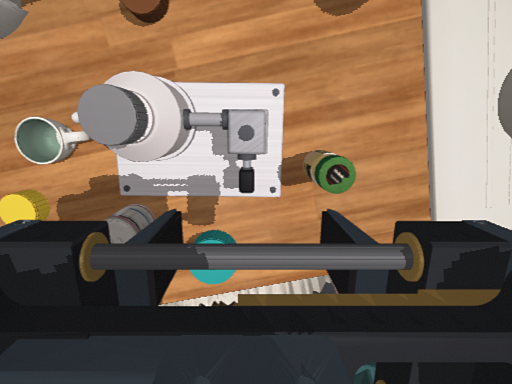

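The wrist view shows the knob at about (246,180), dock-frame (-44.6, -70.0) mm, exactly where predicted. I'm descending onto it.

arm_command([
  [[0.021,0.017,0],[0,0,-0.006]],
  [[0.021,0.017,-0.2],[0,0,-0.006]],
  [[0.021,0.017,-0.4],[0,0,-0.006]],
  [[0.021,0.017,-0.55],[0,0,-0.006]],
  [[0.021,0.017,-0.65],[0,0,-0.006]],
  [[0.021,0.017,-0.72],[0,0,-0.006]],
  [[0.021,0.017,-0.77],[0,0,-0.006]],
  [[0.021,0.017,-0.77],[0,0,-0.006]],
  [[0.021,0.017,-0.77],[0,0,-0.006]],
])

```text
time_s: 3.52
eef_pos: [0.5052, 0.0878, 0.0556]
orientation: [[0.978, -0.208, 0.001], [-0.208, -0.978, 0.0], [0.001, -0.0, -1.0]]
wrist_force: [-0.6, -0.5, -0.0]
width: 0.0914
finger_force: 0.0
```

arm_command([
  [[0,0,0],[0,0,0]],
  [[0,0,0],[0,0,0]],
  [[0,0,0],[0,0,0]],
  [[0,0,0],[0,0,0]],
  [[0,0,0],[0,0,0]],
  [[0,0,0],[0,0,0]],
  [[0,0,0],[0,0,0]],
  [[0,0,0],[0,0,0]],
], jaw=-1)

```text
time_s: 4.53
eef_pos: [0.5046, 0.0878, 0.0549]
orientation: [[0.978, -0.208, -0.0], [-0.208, -0.978, -0.0], [-0.0, 0.0, -1.0]]
wrist_force: [0.3, 0.2, -0.2]
width: 0.0201
finger_force: 30.0
```

Gripped at 20 mm. I'm pulling along the dock's -x.

arm_command([
  [[-0.012,0.0025,0],[0,0,0]],
  [[-0.024,0.005,0],[0,0,0]],
  [[-0.036,0.0076,0],[0,0,0]],
  [[-0.048,0.01,0],[0,0,0]],
  [[-0.06,0.0127,0],[0,0,0]],
  [[-0.06,0.0127,0],[0,0,0]],
  [[-0.06,0.0127,0],[0,0,0]],
])

```text
time_s: 5.4
eef_pos: [0.4907, 0.0908, 0.0551]
orientation: [[0.978, -0.208, 0.002], [-0.208, -0.978, -0.0], [0.002, -0.0, -1.0]]
wrist_force: [8.2, -4.5, -7.2]
width: 0.0197
finger_force: 30.0
```

```bash
python3 - <<'E'
from h import *
im,d,W,i=cloud('wrist'); im2,*_=cloud('scene')
cv2.imwrite('pics/w2.png',np.hstack([cv2.resize(im[60:260,150:350],(400,400)),cv2.resize(im2[190:270,210:290],(400,400))]))
E
```

```text
(no output)
```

View pics/w2.png

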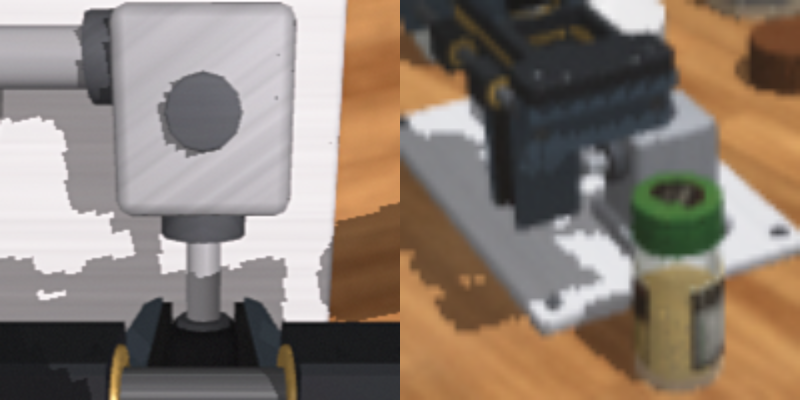

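The left crop shows the stem drawn out about 25 mm between the bush at (203,240) and the knob at (203,325), so the knob is fully out. Now I'm pushing it home.

arm_command([
  [[0.012,-0.0025,0],[0,0,0]],
  [[0.024,-0.005,0],[0,0,0]],
  [[0.036,-0.0076,0],[0,0,0]],
  [[0.048,-0.01,0],[0,0,0]],
  [[0.06,-0.0127,0],[0,0,0]],
  [[0.066,-0.014,0],[0,0,0]],
  [[0.066,-0.014,0],[0,0,0]],
  [[0.066,-0.014,0],[0,0,0]],
])

```text
time_s: 6.5
eef_pos: [0.5047, 0.0877, 0.0547]
orientation: [[0.978, -0.208, -0.003], [-0.208, -0.978, 0.0], [-0.003, 0.001, -1.0]]
wrist_force: [-11.2, 7.0, 10.1]
width: 0.0198
finger_force: 30.0
```

Back at the home position, pressing against the stop. Releasing and rising.

arm_command([
  [[-0.005,0.001,0],[0,0,0]],
  [[-0.005,0.001,0],[0,0,0]],
  [[-0.005,0.001,0],[0,0,0]],
  [[-0.005,0.001,0],[0,0,0]],
  [[-0.005,0.001,0],[0,0,0]],
  [[-0.005,0.001,0.2],[0,0,0]],
  [[-0.005,0.001,0.4],[0,0,0]],
  [[-0.005,0.001,0.6],[0,0,0]],
  [[-0.005,0.001,0.65],[0,0,0]],
  [[-0.005,0.001,0.65],[0,0,0]],
], jaw=1)

```text
time_s: 7.75
eef_pos: [0.505, 0.0877, 0.2177]
orientation: [[0.978, -0.208, 0.001], [-0.208, -0.978, 0.0], [0.001, -0.0, -1.0]]
wrist_force: [-0.6, -0.6, -0.3]
width: 0.0911
finger_force: 0.0
```

```bash
python3 - <<'E'
from h import *
s=manip.observe(); print(s['eef_pos'],s['joints'],s['width'])
c=np.array([.5629,.1473]);a=-.208;X=np.array([np.cos(a),np.sin(a)]);Y=np.array([-X[1],X[0]])
for n in('wrist','top'):
  im,d,W,i=cloud(n); z=W[...,2]
  L=np.stack([(W[...,:2]-c)@X,(W[...,:2]-c)@Y],-1)
  m=(z>.065)&(z<.078)&(abs(L[...,0]+.05)<.035)&(abs(L[...,1]+.07)<.02)&(im.max(-1)<70)
  if m.sum(): print(n,'knob',m.sum(),np.percentile(L[m],[2,50,98],axis=0))
  m=(z>.147)&(z<.153)&(np.hypot(L[...,0]-.03,L[...,1]-.055)<.035)
  if m.sum(): print(n,'cap',m.sum(),cv2.minEnclosingCircle((W[m][:,:2]*1000).astype(np.float32)),np.median(z[m]))
E
```

```text
[0.50504497 0.08768943 0.21765466] [1.26438952e-01 9.06569664e-02 2.11442855e+00 1.00284489e-05
 9.35334642e-01 1.90647260e+00] 0.09105769989837131
wrist knob 419 [[-0.05837952 -0.0790757 ]
 [-0.04387581 -0.06989896]
 [-0.02891085 -0.06067558]]
wrist cap 3635 ((602.9921875, 194.1581268310547), 27.162948608398438) 0.1503338153151382
top cap 357 ((603.3634643554688, 194.22442626953125), 26.656835556030273) 0.15010242889374625
```

The knob is home and the cap centre is at (0.6034, 0.1945). I'm moving over the cap, then down.

arm_command([
  [[0.2,0.21,0],[0,0,0]],
  [[0.394,0.426,0],[0,0,0]],
  [[0.394,0.426,0],[0,0,0]],
  [[0.394,0.426,0],[0,0,0]],
  [[0.394,0.426,-0.15],[0,0,0]],
  [[0.394,0.426,-0.26],[0,0,0]],
  [[0.394,0.426,-0.34],[0,0,0]],
  [[0.394,0.426,-0.34],[0,0,0]],
  [[0.394,0.426,-0.34],[0,0,0]],
])

```text
time_s: 8.98
eef_pos: [0.6038, 0.194, 0.1333]
orientation: [[0.978, -0.208, 0.001], [-0.208, -0.978, 0.0], [0.001, -0.0, -1.0]]
wrist_force: [-0.5, -0.1, -0.4]
width: 0.091
finger_force: 0.0
```

arm_command([
  [[0,0,0],[0,0,0]],
  [[0,0,0],[0,0,0]],
  [[0,0,0],[0,0,0]],
  [[0,0,0],[0,0,0]],
  [[0,0,0],[0,0,0]],
  [[0,0,0],[0,0,0]],
  [[0,0,0],[0,0,0]],
], jaw=-1)

```text
time_s: 9.85
eef_pos: [0.6034, 0.1943, 0.1325]
orientation: [[0.978, -0.208, 0.0], [-0.208, -0.978, 0.0], [0.0, -0.0, -1.0]]
wrist_force: [0.3, 1.1, 2.0]
width: 0.0535
finger_force: 30.0
```

Gripped at 53.5 mm. I'm pressing down 8 mm.

arm_command([
  [[0,0,-0.01],[0,0,0]],
  [[0,0,-0.02],[0,0,0]],
  [[0,0,-0.03],[0,0,0]],
  [[0,0,-0.034],[0,0,0]],
  [[0,0,-0.034],[0,0,0]],
])

```text
time_s: 10.48
eef_pos: [0.6035, 0.1943, 0.1243]
orientation: [[0.978, -0.208, 0.0], [-0.208, -0.978, 0.0], [0.0, -0.0, -1.0]]
wrist_force: [-3.8, 1.1, 9.4]
width: 0.0535
finger_force: 30.0
```

Down 8.2 mm at 9.4 N, as the spring predicts. Now twisting 60 degrees anticlockwise.

arm_command([
  [[0,0,0],[0,0,0.07]],
  [[0,0,0],[0,0,0.14]],
  [[0,0,0],[0,0,0.21]],
  [[0,0,0],[0,0,0.28]],
  [[0,0,0],[0,0,0.35]],
  [[0,0,0],[0,0,0.42]],
  [[0,0,0],[0,0,0.49]],
  [[0,0,0],[0,0,0.53]],
  [[0,0,0],[0,0,0.53]],
  [[0,0,0],[0,0,0.53]],
])

```text
time_s: 11.72
eef_pos: [0.6043, 0.1944, 0.1247]
orientation: [[0.659, 0.752, 0.002], [0.752, -0.659, 0.0], [0.001, 0.001, -1.0]]
wrist_force: [0.4, 0.1, 8.9]
width: 0.0536
finger_force: 30.0
```

```bash
python3 - <<'E'
from h import *
s=manip.observe(); print(s['wrist_force'],s['moment'],s['joints'])
im,*_=cloud('wrist'); im2,*_=cloud('scene')
cv2.imwrite('pics/w3.png',np.hstack([im[60:384,120:400],cv2.resize(im2[140:230,200:290],(324,324))]))
E
```

```text
[0.36422022 0.13444946 8.92635028] [ 0.03437087 -0.0196086  -0.00136036] [ 2.74537166e-01  4.09197073e-01  1.90921334e+00 -1.25725502e-04
  8.21370608e-01  9.94526268e-01]
```

View pics/w3.png

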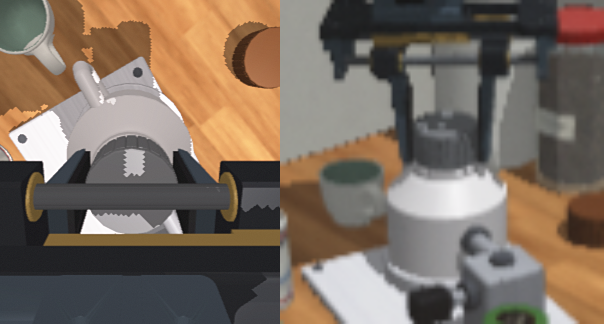

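Turned 60.7 degrees with no leftover moment. The picture shows the cap held between the fingers on the jug at left-crop (130,185). Lifting gently at first.

arm_command([
  [[0,0,0.02],[0,0,0]],
  [[0,0,0.04],[0,0,0]],
  [[0,0,0.06],[0,0,0]],
  [[0,0,0.08],[0,0,0]],
  [[0,0,0.1],[0,0,0]],
  [[0,0,0.1],[0,0,0]],
])

```text
time_s: 12.58
eef_pos: [0.6035, 0.1942, 0.1493]
orientation: [[0.659, 0.752, 0.0], [0.752, -0.659, 0.0], [0.0, 0.0, -1.0]]
wrist_force: [0.4, -0.1, -0.6]
width: 0.0534
finger_force: 30.0
```

arm_command([
  [[0,0,0.1],[0,0,0]],
  [[0,0,0.2],[0,0,0]],
  [[0,0,0.3],[0,0,0]],
  [[0,0,0.364],[0,0,0]],
  [[0,0,0.364],[0,0,0]],
  [[0,0,0.364],[0,0,0]],
  [[0,0,0.364],[0,0,0]],
  [[0,0,0.364],[0,0,0]],
])

```text
time_s: 13.58
eef_pos: [0.6031, 0.1941, 0.2393]
orientation: [[0.659, 0.752, -0.001], [0.752, -0.659, -0.0], [-0.001, -0.001, -1.0]]
wrist_force: [0.6, 0.5, -0.4]
width: 0.0535
finger_force: 30.0
```

```bash
python3 - <<'E'
from h import *
s=manip.observe(); print(s['eef_pos'],s['wrist_force'],s['width'])
im,d,W,i=cloud('wrist'); im2,*_=cloud('scene')
cv2.imwrite('pics/w4.png',np.hstack([im[60:384,120:400],cv2.resize(im2[110:260,180:330],(324,324))]))
z=W[...,2]
m=(np.hypot(W[...,0]-.6034,W[...,1]-.1945)<.022)&(z>.2); print('cap top',m.sum(),np.percentile(z[m],[5,50,95]))
m&=abs(z-.2585)<.005
if m.sum()>50:
  A=np.c_[W[m][:,:2]-[.6034,.1945],np.ones(m.sum())]; print(np.linalg.lstsq(A,z[m],rcond=None)[0])
E
```

```text
[0.60312909 0.19411058 0.23925454] [ 0.64823686  0.50107506 -0.40964548] 0.05347560652625684
cap top 2449 [0.25611426 0.25712086 0.25810196]
[-0.00099407 -0.00130055  0.25712088]
```

View pics/w4.png

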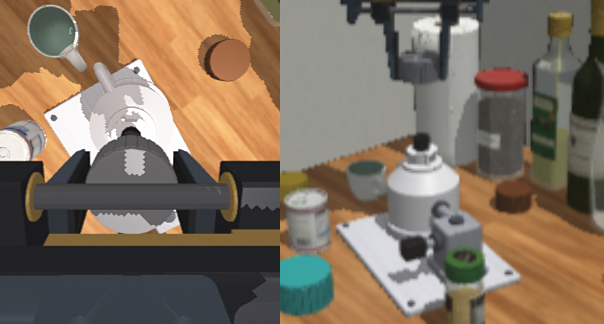

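The cap is off and held level above the bare neck, at right-crop (415,68) with the neck at (422,150). Its top is at 257 mm, so its underside is 99 mm above the neck, and the knob is home.

```bash
python3 -c "
from station import manip
print(manip.hand_in())"
```

```text
the job is handed in; nothing more can be done
None
```

I pulled the vent knob fully out and pushed it home, then pressed, turned and lifted the cap off; it is held level about 10 cm above the neck, no other objects were touched as far as I could tell, and the job is handed in (about 14 s on the clock).

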